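# Put the prize cups on the right plinths

## Robot

A 6-joint arm with a two-finger parallel gripper is mounted at the origin on the work surface. World frame = base frame: x ahead of the robot, y to its left, z up, the work surface at z = 0. Lengths are in m, angles in rad, forces in N, time in s.
With the tool pointing down it reaches from about 0.35 to 0.85 m from the base axis. Payload 8.1 kg.
Tool frame: the origin (TCP) lies at the very end of the fingers, on their centre line; the grasp point (between the pads) lies 19 mm behind it; z points along the fingers, y is the line along which they close (so a half turn about z gives the same grasp; the last joint's range is limited). The gripper opens to 93 mm and grips with 3 to 60 N. Pads are 15 mm wide; open, the fingers measure 128 mm over their backs; the gripper's body (75 mm by 188 mm) begins 65 mm behind the grasp point.
Start: joints at [-1.187, 0.13, 1.488, -0, 1.523, -0.085], TCP at [0.271, -0.535, 0.219] pointing down, gripper open.
Joint ranges: [-2.96, 2.96], [-0.89, 2.26], [0.02, 2.5], [-1.34, 4.48], [0, 2.73], [-2.66, 2.66]. Speed limits (rad/s): [2.39, 2.39, 2.79, 3.14, 3.14, 3.14].

## Interface

Orientations are given as a rotation vector (axis times angle).
In Python, from plant import monitor, eyes, ticket gives the robot as it stands.
- The arm moves only by the tool arm_command, never from a script. Its argument "deltas" is a list that holds one entry, the list of rows, each a list of 6 numbers: the shift along the world's x, y, z in cm, then the turn, a rotation vector about the world's x, y, z in degrees. In form: [[[tx, ty, tz, rx, ry, rz], ...]]. A call has 1 to 12 rows; each row shifts and turns the commanded pose from where the row before left it; what a row does not reach is not made up. A row lasts 1/12 s, in which the tool goes at most 41.7 mm and 7.16 degrees, less where a joint would pass 70% of its speed; a pose out of reach is approached as far as the arm can. A call is refused whole if a number of a shift passes 4.17 or a number of a turn 7.16, either way. A call with a gripper value outside its range is refused whole. "gripper" is the opening, from -1 (shut) to 1 (fully open), set as the call begins (left out, the last holds). The fingers move at their own pace and stop on an object; "squeeze" is the grip in N (left out, the last holds). Time passes only in rows, so rows that do not move let the fingers close. It gives the time, the measured TCP pose, the force, the opening and the grip force at its end, in the units of the state.
- monitor.read_state(): the state, without advancing time (a new reading comes with each control period).
- eyes.read_camera(name): name is "side" or "top" or "wrist"; returns the picture (400x640x3 uint8, blue, green, red); there is no depth.
- eyes.camera_model(name): a dict with "fx", "fy", "cx", "cy" (pixels), "rvec" (rotation vector, rad) and "tvec" (3), from world to camera coordinates, as OpenCV has them. Camera axes: x right, y down, z forward; pixel columns grow to the right and rows downward; lengths in m; the calibration is good to about 2 mm. The wrist camera is an equidistant fisheye: a pixel r from the principal point sees the ray r / f radians off the axis. A picture is of the moment at which its call begins: read the wrist's pose just before it. camera_model takes no time and is no camera call; for the wrist camera it gives the pose at the moment of the call.
- ticket.close_job(): hands the job in; it is judged then, once.
The state is a dict: "t": time; "q": joint angles; "dq": joint speeds; "joint_torque": joint torques, N m; "tool_pos": TCP position; "orientation": TCP orientation; "force": force on the tool from outside, world axes, zero at the start; "wrist_torque": the same for the moment, N m; "opening": finger opening in m; "gripper_force": force on a finger pad.
Only numpy, scipy, OpenCV 4.12 (cv2) and the standard library are available. Lean on these libraries where they do the work, as an engineer would, in place of code of your own. Each camera call takes 0.05 s, during which the arm holds its last target. There are 200 camera calls.

## Task

The three prize cups for the pool competition are standing on the wrong display plinths. Change them round so that the biggest cup stands on the highest plinth, the middle-sized cup on the middle plinth and the smallest cup on the lowest, each upright in the middle of its plinth and let go; the empty cork mat is free for standing a cup on meanwhile. Set the cups down without dropping or toppling any, and leave the tumbler, the chalk and the card deck where they are.

Things in the scene. Friction and masses are not known exactly. Their poses are not given: they have to be found in the camera images.
- cup_large: The biggest prize cup: silver, lidded, two ear handles, round black socle 74 mm across; 161 mm high, loose, 0.6 kg. Origin: centre of its underside, z up. Grip its bowl, an upright cylinder 64 mm across from 92 to 126 mm up; above it a 69 mm lid rim, domed lid and knob. Handles reach 55 mm from the axis along its own +x and -x (83 to 125 mm up): close the fingers along its y.
- cup_medium: The middle-sized prize cup: silver, open, two ear handles, round black socle 64 mm across; 118 mm high, loose, 0.4 kg. Origin: centre of its underside, z up. Grip its bowl from outside, an upright cylinder 52 mm across from 80 mm up to the rim, wall 3 mm. Handles reach 46 mm from the axis along its own +x and -x (69 to 108 mm up): close the fingers along its y.
- cup_small: The smallest prize cup: a silver open goblet without handles on a round black socle; 90 mm high, loose, about 0.25 kg. Origin at the centre of its underside, z up. Socle 54 mm across. The bowl is a plain upright cylinder 42 mm across from 58 mm up to the rim at 90 mm, wall 3 mm (grip it from outside, any way round).
- plinth_high: The highest of the three display plinths: a square pale oak block with dark oak edges and a flat green baize top, 120 x 120 mm, 95 mm high. Fixed to the table. Origin at the centre of its underside, z up; the baize is 95 mm above the origin.
- plinth_mid: The middle of the three display plinths: a square pale oak block with dark oak edges and a flat green baize top, 110 x 110 mm, 65 mm high. Fixed to the table. Origin at the centre of its underside, z up; the baize is 65 mm above the origin.
- plinth_low: The lowest of the three display plinths: a square pale oak block with dark oak edges and a flat green baize top, 100 x 100 mm, 35 mm high. Fixed to the table. Origin at the centre of its underside, z up; the baize is 35 mm above the origin.
- cork_mat: A flat square cork mat, 110 x 110 mm, 4 mm thick, fixed on the table and empty at the start: a free spot to stand a cup on. Origin at the centre of its underside, top 4 mm above it.
- tumbler: A clear glass tumbler, loose, 72 mm across the rim, 85 mm high, standing among the plinths; not part of the job. Origin at the centre of its underside.
- chalk: A cube of cue chalk, loose, white paper sides and blue top, 23 mm square, 23 mm high; not part of the job. Origin at the centre of its underside.
- cards: A boxed deck of playing cards lying flat, loose, 89 x 64 mm (x, y), 21 mm high; not part of the job. Origin at the centre of its underside.
Mind the look-alikes: they are no part of the job. What is shaped like the plinth_high but pink is not meant.

How it is judged:
At the end, for the whole second after the job is handed in: Biggest cup on the highest plinth, middle-sized on the middle, smallest on the lowest: each on the baize (5 mm), upright (0.08 rad), within 15 mm of the plinth's centre, let go, at rest. Tumbler, chalk and cards within 30 mm of where they stood, tumbler upright (horizontal distance between cup_large and plinth_high below 0.015 m and z of cup_large in the frame of plinth_high between 0.09 and 0.1 m and angle between each of cup_large, cup_medium, cup_small's own z axis and vertical below 0.08 rad and linear speed of each of cup_large, cup_medium, cup_small below 0.02 m/s and horizontal distance between cup_medium and plinth_mid below 0.015 m and z of cup_medium in the frame of plinth_mid between 0.06 and 0.07 m and horizontal distance between cup_small and plinth_low below 0.015 m and z of cup_small in the frame of plinth_low between 0.03 and 0.04 m and distance of each of tumbler, chalk, cards from where it was at the start of the episode below 0.03 m and angle between tumbler's own z axis and vertical below 0.3 rad); the robot touches nothing.
It fails at once if a cup tips over or falls (angle between any of cup_large, cup_medium, cup_small's own z axis and vertical above 0.6 rad).
It fails at once if a cup is dropped (moves faster than 0.55 m/s with no finger touching it) ((contact force between cup_large and the fingers below 0.05 N and linear speed of cup_large above 0.55 m/s) or (contact force between cup_medium and the fingers below 0.05 N and linear speed of cup_medium above 0.55 m/s) or (contact force between cup_small and the fingers below 0.05 N and linear speed of cup_small above 0.55 m/s)).
It fails at once if the tumbler, the chalk or the card deck is pushed more than 30 mm, or the tumbler knocked over (distance of any of tumbler, chalk, cards from where it was at the start of the episode above 0.03 m or angle between tumbler's own z axis and vertical above 0.5 rad).
It also fails if it takes over 128 s, if anything falls off the work surface, if the arm or the gripper's body presses on something with over 40 N, if the wrist force passes 120 N, or if a joint passes its speed limit or range.

## Working session

There is one attempt and no reset: what is moved stays moved. The work goes in short steps, Python scripts to look and compute and a tool call to move; the robot and the scene stay as the last step left them, time stands still between calls to the robot, and variables do not carry over. Pictures are saved under pics/ and viewed, at most 14 in all, crops included, and the job is handed in when it is done.

Besides the shell and the picture viewer there is one more tool, called after "Call:" as name(argument=value, ...) on one line, values as JSON. arm_command: Moves the arm, as the interface text tells. Its arguments: {"type":"object","properties":{"deltas":{"type":"array"},"gripper":{"type":"number"},"squeeze":{"type":"number"}},"required":["deltas"]}

```bash
mkdir -p pics; python3 - <<'E'
from plant import monitor, eyes
import cv2,json
for n in ("top","side"):
    cv2.imwrite(f"pics/{n}0.png",eyes.read_camera(n)); print(n,{k:(v if not hasattr(v,'tolist') else v.tolist()) for k,v in eyes.camera_model(n).items()})
print(monitor.read_state())
E
```

```text
top {'fx': 454.05771987491676, 'fy': 454.05771987491676, 'cx': 320.2397575187659, 'cy': 208.77264760479338, 'rvec': [2.167197841834782, -2.19061382669752, 0.09288579341018782], 'tvec': [-0.0038107262562879552, 0.5185582058561092, 1.0618314313451431]}
side {'fx': 468.02639649252126, 'fy': 468.02639649252126, 'cx': 318.8655987119155, 'cy': 200.2296025520109, 'rvec': [0.7420059951200215, -2.4899036696794576, 1.2846052637408667], 'tvec': [0.4377564670393931, 0.24824525873437575, 0.8568243391928694]}
{'t': 0.1, 'q': array([-1.18744208e+00,  1.31095180e-01,  1.48919929e+00,  4.24743228e-06,
        1.52301867e+00, -8.54018123e-02]), 'dq': array([-0.00025553,  0.00069315, -0.00350321,  0.00098884,  0.00207142,
        0.00209361]), 'joint_torque': array([ 5.80130509e-04, -5.61339784e+01, -4.93097663e+01,  7.69582693e-02,
        2.90418748e-02, -8.08638242e-05]), 'tool_pos': array([ 0.27088543, -0.53476964,  0.21767079]), 'orientation': array([-3.05404282e+00, -7.29201803e-01,  3.94320456e-04]), 'force': array([0.38867756, 0.19710192, 0.77961917]), 'wrist_torque': array([-0.07265451,  0.01215554, -0.00370381]), 'gripper_force': 0.0, 'opening': 0.0931253291686257}
```

View pics/top0.png

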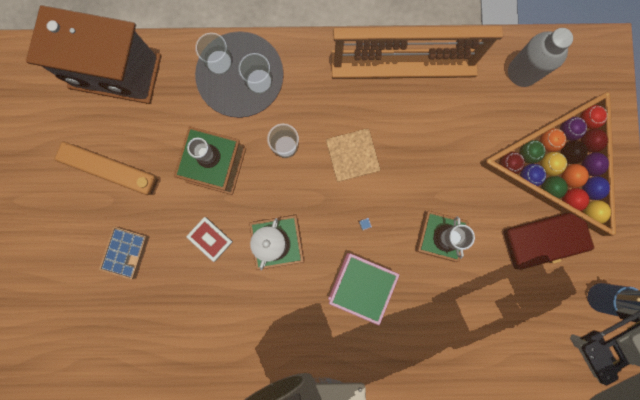

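View pics/side0.png

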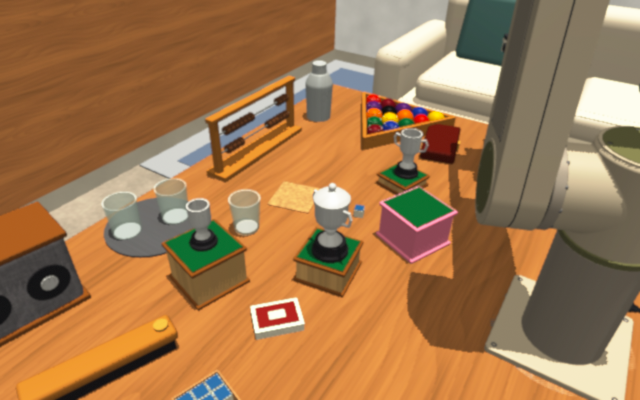

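The top view shows the high plinth with the small cup at (208,158), mid plinth with the large cup at (272,242), low plinth with the medium cup at (447,237). Mat at (353,155), tumbler (284,140), chalk (365,224), cards (209,239). The pink block at (364,288) is the decoy.

```bash
python3 - <<'E'
import cv2,numpy as np
im=cv2.imread("pics/top0.png")
T=[]
for (x,y) in ((165,120),(235,205),(405,200),(310,120)):
    c=cv2.resize(im[y:y+75,x:x+90],None,fx=4.4,fy=4,interpolation=cv2.INTER_CUBIC) if 0 else cv2.resize(im[y:y+75,x:x+90],(360,300),interpolation=cv2.INTER_CUBIC)
    for k in range(0,90,10):
        cv2.putText(c,str(x+k),(k*4,8),0,.3,(255,255,255)); cv2.line(c,(k*4,10),(k*4,14),(255,255,255))
    for k in range(10,75,10):
        cv2.putText(c,str(y+k),(0,k*4+3),0,.3,(255,255,255)); cv2.line(c,(20,k*4),(24,k*4),(255,255,255))
    T.append(c)
cv2.imwrite("pics/crop0.png",np.vstack([np.hstack(T[:2]),np.hstack(T[2:])]))
E
```

```text
(no output)
```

View pics/crop0.png

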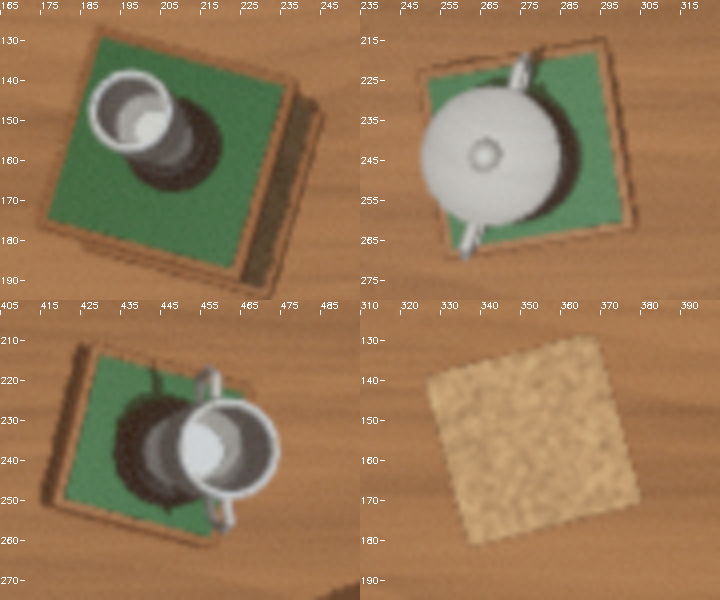

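```bash
cat > h.py <<'E'
import cv2,numpy as np
from plant import monitor,eyes
def cam(n):
    m=eyes.camera_model(n);R=cv2.Rodrigues(np.array(m['rvec'],float))[0];return m,R,np.array(m['tvec'],float)
def ray(n,u,v,z):
    m,R,t=cam(n);c=-R.T@t;d=R.T@np.array([(u-m['cx'])/m['fx'],(v-m['cy'])/m['fy'],1]);return (c+d*(z-c[2])/d[2])[:2]
def proj(n,p):
    m,R,t=cam(n);q=R@np.array(p)+t;return m['fx']*q[0]/q[2]+m['cx'],m['fy']*q[1]/q[2]+m['cy']
E
python3 - <<'E'
from h import *
np.set_printoptions(precision=4,suppress=True)
S={'high':(.095,[(189.5,126.8),(239.5,140.8),(225.5,188.8),(175,175.5)]),'mid':(.065,[(249.5,223),(296.3,214.5),(303.8,260.8),(257,268.8)]),'low':(.035,[(429.3,210),(467.5,220.8),(457,262),(420,251.3)]),'mat':(.004,[(326.8,140),(369.5,128.8),(379.5,170),(338,181.3)])}
for k,(z,P) in S.items():
    Q=np.array([ray('top',*p,z) for p in P]);e=Q[1]-Q[0]+Q[2]-Q[3]
    print(k,Q.mean(0),'sides',np.linalg.norm(Q-np.roll(Q,1,0),axis=1),'yaw',np.degrees(np.arctan2(e[1],e[0])))
for n,u,v,z in (('small',197.8,147.2,.185),('largelid',267.8,244,.193),('knob',266.3,243.8,.224),('lh1',276.3,219.3,.185),('lh2',261.3,269.3,.185),('med',462.3,237,.153),('mh1',457,217.5,.14),('mh2',460.5,257.8,.14),('tumblerrim',283,139,.085),('chalk',365,224,.023),('cards',209,239,.021)):
    print(n,ray('top',u,v,z))
a=ray('top',276.3,219.3,.185)-ray('top',261.3,269.3,.185);print(np.degrees(np.arctan2(a[1],a[0])))
a=ray('top',457,217.5,.14)-ray('top',460.5,257.8,.14);print(np.degrees(np.arctan2(a[1],a[0])))
R=cv2.Rodrigues(monitor.read_state()['orientation'])[0];print(R)
E
```

```text
high [0.6298 0.2429] sides [0.115  0.1179 0.1129 0.1174] yaw -105.92060097179419
mid [0.4407 0.0907] sides [0.1055 0.1086 0.1068 0.1075] yaw -80.62705778551253
low [ 0.4503 -0.2977] sides [0.0998 0.0929 0.1001 0.0895] yaw -106.64562983784684
mat [ 0.6515 -0.0922] sides [0.1059 0.1089 0.1052 0.1053] yaw -75.47968539317073
small [0.634  0.2404]
largelid [0.4346 0.0963]
knob [0.4348 0.0956]
lh1 [0.4843 0.0799]
lh2 [0.3843 0.1102]
med [ 0.4452 -0.3049]
mh1 [ 0.4868 -0.2992]
mh2 [ 0.4017 -0.3035]
tumblerrim [0.6735 0.0738]
chalk [ 0.4809 -0.1154]
cards [0.4494 0.2555]
-16.861830365245815
2.895390209103755
[[ 0.8921  0.4518 -0.0006]
 [ 0.4518 -0.8921  0.0016]
 [ 0.0002 -0.0017 -1.    ]]
```

Call:
arm_command(deltas=[[[1,2,3,0,0,0],[1.5,3.2,3,0,0,0],[1.5,3.3,3,0,0,0],[1.5,3.3,1,0,0,0],[1.5,3.3,0,0,0,0],[1.5,3.3,0,0,0,0],[1.5,3.3,0,0,0,0],[1.5,3.3,0,0,0,0],[1.5,3.3,0,0,0,0],[1.5,3.3,0,0,0,0],[1.5,3.3,0,0,0,0],[1.5,3.3,0,0,0,0]]], gripper=1)

```text
t: 1.1
tool_pos: [0.443, -0.1585, 0.3119]
orientation: [-3.056, -0.729, 0.0]
force: [0.5, -0.9, 0.5]
opening: 0.0931
gripper_force: 0.0
```

Call:
arm_command(deltas=[[[1.5,3.3,0,0,0,0],[1.5,3.3,0,0,0,0],[1.5,3.3,0,0,0,0],[1.5,3.3,0,0,0,0],[1.5,3.3,0,0,0,0],[1.5,3.3,0,0,0,0],[1.5,3.3,0,0,0,0],[1.5,3.3,0,0,0,0],[1.5,3.3,0,0,0,0],[1.5,3.2,0,0,0,0],[1.5,3,0,0,0,0],[0,0,0,0,0,0]]])

```text
t: 2.1
tool_pos: [0.6082, 0.2039, 0.3092]
orientation: [-3.052, -0.736, 0.005]
force: [0.8, -0.7, -0.9]
opening: 0.093
gripper_force: 0.0
```

```bash
python3 - <<'E'
from h import *
print(monitor.read_state()['tool_pos'])
W=eyes.camera_model('wrist');im=eyes.read_camera('wrist');cv2.imwrite('pics/w1.png',im)
R=cv2.Rodrigues(np.array(W['rvec']))[0]
def fe(p):
    q=R@np.array(p)+W['tvec'];a=np.arctan2(np.hypot(q[0],q[1]),q[2]);f=np.arctan2(q[1],q[0]);return (W['fx']*a*np.cos(f)+W['cx'],W['fy']*a*np.sin(f)+W['cy'])
S=cv2.imread('pics/side0.png');T=cv2.imread('pics/top0.png')
def sq(c,s,z,yaw):
    y=np.radians(yaw);return [(c[0]+s/2*(a*np.cos(y)-b*np.sin(y)),c[1]+s/2*(a*np.sin(y)+b*np.cos(y)),z) for a,b in((1,1),(1,-1),(-1,-1),(-1,1))]
def circ(c,r,z): return [(c[0]+r*np.cos(t),c[1]+r*np.sin(t),z) for t in np.linspace(0,6.28,40)]
L=[(sq((.6298,.2429),.12,.095,-105.9),(0,0,255)),(sq((.4407,.0907),.11,.065,-80.6),(0,0,255)),(sq((.4503,-.3),.1,.035,-106.6),(0,0,255)),(sq((.6515,-.0922),.11,.004,-75.5),(0,0,255)),
(circ((.634,.2404),.021,.185),(255,0,0)),(circ((.634,.2404),.027,.095),(255,0,0)),(circ((.4346,.0963),.0345,.193),(255,0,0)),(circ((.4346,.0963),.037,.065),(255,0,0)),(circ((.4452,-.3049),.026,.153),(255,0,0)),(circ((.4452,-.3049),.032,.035),(255,0,0))]
def draw(im,f,k):
    im=cv2.resize(im,None,fx=k,fy=k,interpolation=cv2.INTER_CUBIC)
    for P,c in L:
        cv2.polylines(im,[np.int32([(k*(u+.5),k*(v+.5)) for u,v in map(f,P)])],True,c,1)
    return im
t=draw(T,lambda p:proj('top',p),2.4)[280:680,400:1180]
s=draw(S,lambda p:proj('side',p),2.4)[300:740,360:1100]
cv2.imwrite('pics/t1.png',t);cv2.imwrite('pics/s1.png',s);cv2.imwrite('pics/w1.png',draw(im,fe,1.25))
E
```

```text
[0.60822168 0.2039225  0.30923976]
```

View pics/t1.png

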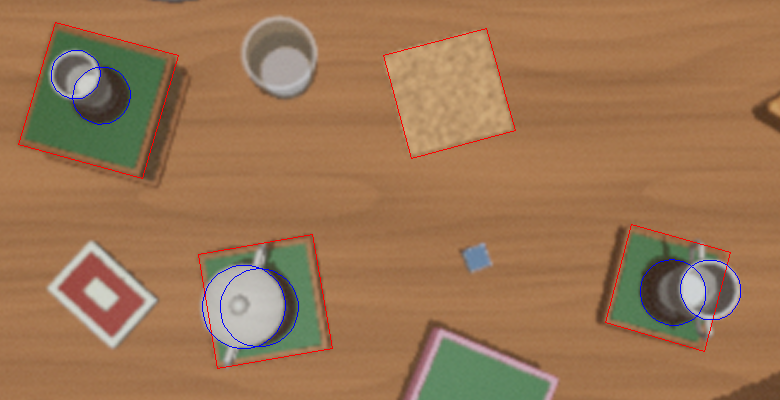

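View pics/s1.png

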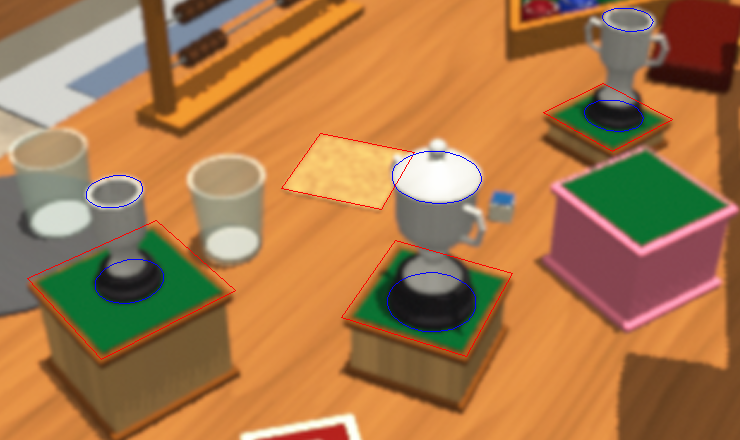

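View pics/w1.png

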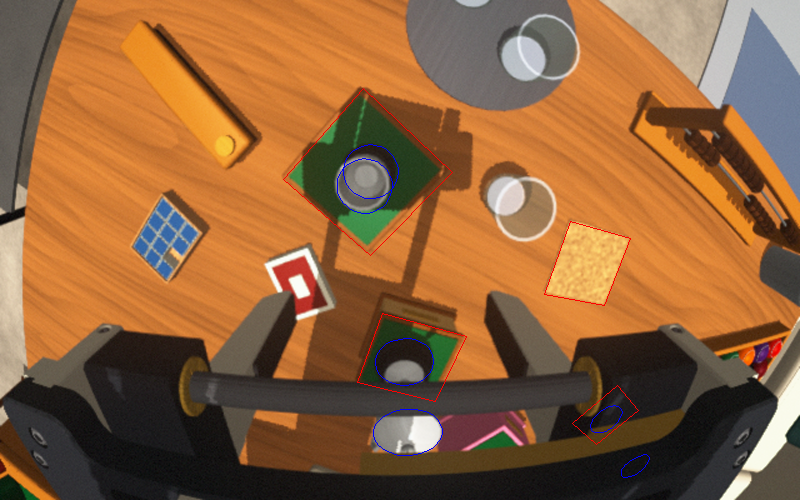

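The overlays fit all three views to within 2–3 mm, so the positions hold. Now I'll grasp the small cup.

Call:
arm_command(deltas=[[[1.3,1.8,-1,0,0,0],[1.3,1.8,-2,0,0,0],[0,0,-2.5,0,0,0],[0,0,-2.5,0,0,0],[0,0,-2.5,0,0,0],[0,0,-2,0,0,0],[0,0,-1.5,0,0,0],[0,0,-1,0,0,0],[0,0,-0.5,0,0,0],[0,0,0,0,0,0],[0,0,0,0,0,0]]])

```text
t: 3.07
tool_pos: [0.6343, 0.2344, 0.1581]
orientation: [3.056, 0.729, 0.002]
force: [-0.4, -0.0, -0.0]
opening: 0.0927
gripper_force: 0.0
```

Call:
arm_command(deltas=[[[0,0,0,0,0,0],[0,0,0,0,0,0],[0,0,0,0,0,0],[0,0,0,0,0,0],[0,0,0,0,0,0],[0,0,0,0,0,0],[0,0,0,0,0,0],[0,0,0,0,0,0],[0,0,0,0,0,0],[0,0,0,0,0,0]]], gripper=-1, squeeze=15)

```text
t: 3.9
tool_pos: [0.6338, 0.235, 0.1573]
orientation: [-3.055, -0.73, -0.0]
force: [-0.6, 1.6, 0.7]
opening: 0.0401
gripper_force: 15.0
```

Call:
arm_command(deltas=[[[0,0,0.5,0,0,0],[0,0,1.5,0,0,0],[0,0,2,0,0,0],[0,0,2,0,0,0],[0,-0.7,1,0,0,0],[0.1,-1.5,0,0,0,0],[0.1,-2.2,0,0,0,0],[0.2,-2.5,0,0,0,0],[0.2,-2.5,0,0,0,0],[0.2,-2.5,0,0,0,0],[0.2,-2.5,0,0,0,0],[0.2,-2.5,0,0,0,0]]])

```text
t: 4.9
tool_pos: [0.6449, 0.0628, 0.2252]
orientation: [3.056, 0.728, -0.004]
force: [0.7, 0.8, -3.3]
opening: 0.0402
gripper_force: 15.0
```

Call:
arm_command(deltas=[[[0.2,-2.5,0,0,0,0],[0.2,-2.5,0,0,0,0],[0.2,-2.5,0,0,0,0],[0,-2.5,0,0,0,0],[0,-2.5,0,0,0,0],[0,-1.8,0,0,0,0],[0,-1,0,0,0,0],[0,-0.5,0,0,0,0],[0,0,0,0,0,0],[0,0,0,0,0,0]]])

```text
t: 5.73
tool_pos: [0.6516, -0.0919, 0.2266]
orientation: [-3.055, -0.729, 0.001]
force: [0.2, 0.0, -2.3]
opening: 0.0402
gripper_force: 15.0
```

Call:
arm_command(deltas=[[[0,0,-1,0,0,0],[0,0,-2,0,0,0],[0,0,-2.3,0,0,0],[0,0,-2.5,0,0,0],[0,0,-2.5,0,0,0],[0,0,-2,0,0,0],[0,0,-1.5,0,0,0],[0,0,-1,0,0,0],[0,0,-0.5,0,0,0],[0,0,-0.2,0,0,0],[0,0,0,0,0,0],[0,0,0,0,0,0]]])

```text
t: 6.73
tool_pos: [0.6528, -0.0922, 0.0735]
orientation: [3.055, 0.73, 0.003]
force: [-0.3, 1.0, -3.0]
opening: 0.0399
gripper_force: 15.0
```

Call:
arm_command(deltas=[[[0,0,-0.2,0,0,0],[0,0,-0.2,0,0,0],[0,0,-0.2,0,0,0],[0,0,0,0,0,0],[0,0,0,0,0,0]]])

```text
t: 7.15
tool_pos: [0.652, -0.0924, 0.0664]
orientation: [3.056, 0.729, 0.001]
force: [0.0, 0.2, -2.9]
opening: 0.0402
gripper_force: 15.0
```

Call:
arm_command(deltas=[[[0,0,-0.1,0,0,0],[0,0,-0.1,0,0,0],[0,0,0,0,0,0]]])

```text
t: 7.4
tool_pos: [0.653, -0.092, 0.0661]
orientation: [3.055, 0.73, 0.004]
force: [-2.4, 1.7, 7.4]
opening: 0.0402
gripper_force: 15.0
```

Call:
arm_command(deltas=[[[0,0,-0.1,0,0,0],[0,0,0,0,0,0],[0,0,0,0,0,0]]])

```text
t: 7.65
tool_pos: [0.6534, -0.0919, 0.066]
orientation: [3.055, 0.73, 0.005]
force: [-4.0, 3.3, 11.3]
opening: 0.0404
gripper_force: 15.0
```

Call:
arm_command(deltas=[[[0,0,0.2,0,0,0],[0,0,0,0,0,0]]])

```text
t: 7.82
tool_pos: [0.6523, -0.0923, 0.066]
orientation: [3.055, 0.73, 0.002]
force: [-1.2, 2.3, 6.5]
opening: 0.0402
gripper_force: 15.0
```

Call:
arm_command(deltas=[[[0,0,0,0,0,0],[0,0,0,0,0,0],[0,0,0,0,0,0],[0,0,0,0,0,0],[0,0,0,0,0,0],[0,0,0,0,0,0],[0,0,0,0,0,0]]], gripper=1)

```text
t: 8.4
tool_pos: [0.6519, -0.0923, 0.0651]
orientation: [3.056, 0.73, -0.0]
force: [-0.2, 0.5, 0.1]
opening: 0.0818
gripper_force: 0.0
```

Call:
arm_command(deltas=[[[0,0,1,0,0,0],[0,0,2,0,0,0],[0,0,4,0,0,0],[0,0,4,0,0,0],[0,0,4,0,0,-2],[0,0,4,0,0,-7],[0,0,4,0,0,-7],[-2,1,2,0,0,-7],[-2.5,2.5,0,0,0,-7],[-2.5,2.5,0,0,0,-7],[-2.5,2.5,0,0,0,-7],[-2.5,2.5,0,0,0,0]]])

```text
t: 9.4
tool_pos: [0.5306, 0.0185, 0.3162]
orientation: [-3.104, 0.482, -0.002]
force: [0.3, -0.6, 1.1]
opening: 0.093
gripper_force: 0.0
```

Call:
arm_command(deltas=[[[-2,2,0,0,0,0.8],[-2.5,2,0,0,0,0],[-2.5,2,0,0,0,0],[-1.5,1.2,0,0,0,0],[-1,0.6,0,0,0,0],[0,0,-0.5,0,0,0],[0,0,-1,0,0,0],[0,0,0,0,0,0],[0,0,0,0,0,0]]])

```text
t: 10.15
tool_pos: [0.4369, 0.0949, 0.2988]
orientation: [3.109, -0.448, -0.004]
force: [0.9, 0.4, 0.3]
opening: 0.093
gripper_force: 0.0
```

```bash
python3 - <<'E'
from h import *
s=monitor.read_state();print(s['tool_pos'],s['orientation'])
W=eyes.camera_model('wrist');im=eyes.read_camera('wrist')
a=im[:,120:520];b=eyes.read_camera('side')[60:310,80:480]
cv2.imwrite('pics/w2.png',np.hstack([a,cv2.resize(b,(400,400))[:400]]))
E
```

```text
[0.43691187 0.0949466  0.29879075] [ 3.10866179 -0.44801112 -0.00354837]
```

View pics/w2.png

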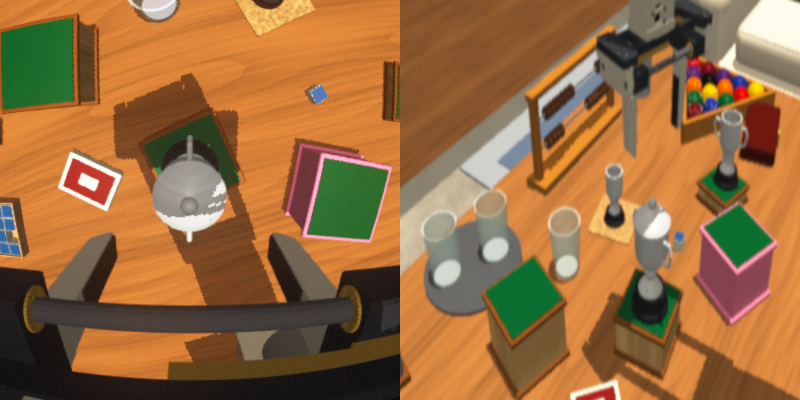

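Small cup is upright on the mat, and the large cup's handles (image 189,145 and 189,237) line up with the tool's x axis, with the knob midway between the fingers. Descending now.

Call:
arm_command(deltas=[[[-0.2,0.1,-1,0,0,0],[0,0,-2,0,0,0],[0,0,-2,0,0,0],[0,0,-2,0,0,0],[0,0,-2,0,0,0],[0,0,-2,0,0,0],[0,0,-1.5,0,0,0],[0,0,-1,0,0,0],[0,0,-0.5,0,0,0],[0,0,0,0,0,0],[0,0,0,0,0,0]]])

```text
t: 11.17
tool_pos: [0.4352, 0.0967, 0.1606]
orientation: [-3.11, 0.447, -0.001]
force: [1.0, 0.3, -0.2]
opening: 0.093
gripper_force: 0.0
```

Call:
arm_command(deltas=[[[0,0,-0.3,0,0,0],[0,0,-0.3,0,0,0],[0,0,0,0,0,0],[0,0,0,0,0,0]]])

```text
t: 11.5
tool_pos: [0.435, 0.0967, 0.1543]
orientation: [-3.11, 0.446, -0.0]
force: [-0.1, 0.5, -0.4]
opening: 0.0933
gripper_force: 0.0
```

Call:
arm_command(deltas=[[[0,0,0,0,0,0],[0,0,0,0,0,0],[0,0,0,0,0,0],[0,0,0,0,0,0],[0,0,0,0,0,0],[0,0,0,0,0,0],[0,0,0,0,0,0],[0,0,0,0,0,0],[0,0,0,0,0,0]]], gripper=-1, squeeze=28)

```text
t: 12.25
tool_pos: [0.435, 0.0969, 0.1543]
orientation: [-3.109, 0.446, -0.0]
force: [0.3, 2.3, 0.9]
opening: 0.0677
gripper_force: 28.0
```

Call:
arm_command(deltas=[[[0,0,0.3,0,0,0],[0,0,1,0,0,0],[0,0,1.5,0,0,0],[0,0,1.5,0,0,0],[0,0,1.5,0,0,0],[0,0,1,0,0,0],[0,0,0.5,0,0,0],[0,0,0,0,0,0],[0,0,0,0,0,0]]])

```text
t: 13.0
tool_pos: [0.4347, 0.0966, 0.2268]
orientation: [3.109, -0.446, -0.001]
force: [-0.0, 0.5, -6.1]
opening: 0.0679
gripper_force: 28.0
```

```bash
python3 - <<'E'
from h import *
b=eyes.read_camera('side')[70:310,180:480]
cv2.imwrite('pics/s3.png',cv2.resize(b,(750,600),interpolation=cv2.INTER_CUBIC))
E
```

```text
(no output)
```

View pics/s3.png

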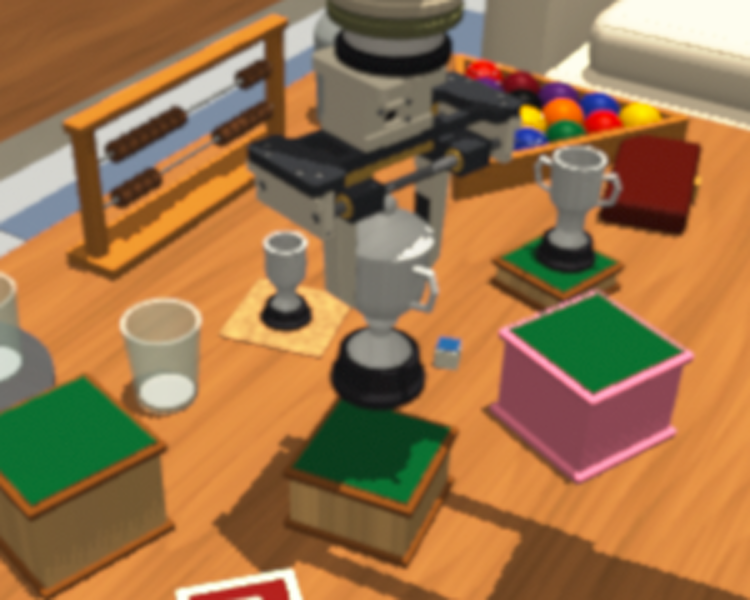

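The large cup hangs upright. Carrying it to the high plinth.

Call:
arm_command(deltas=[[[0.3,0.2,1,0,0,0],[0.8,0.6,1,0,0,0],[1.4,1,0,0,0,0],[1.7,1.3,0,0,0,0],[1.7,1.3,0,0,0,0],[1.7,1.3,0,0,0,0],[1.7,1.3,0,0,0,0],[1.7,1.3,0,0,0,0],[1.7,1.3,0,0,0,0],[1.7,1.3,0,0,0,0],[1.7,1.2,0,0,0,0],[1.4,1,0,0,0,0]]])

```text
t: 14.05
tool_pos: [0.6106, 0.2287, 0.2462]
orientation: [3.109, -0.446, -0.002]
force: [0.6, -0.4, -4.7]
opening: 0.0674
gripper_force: 28.0
```

Call:
arm_command(deltas=[[[1,0.8,0,0,0,0],[0.7,0.5,0,0,0,0],[0.3,0.2,0,0,0,0],[0,0,0,0,0,0],[0,0,0,0,0,0],[0,0,0,0,0,0]]])

```text
t: 14.55
tool_pos: [0.6295, 0.2424, 0.247]
orientation: [3.109, -0.447, -0.001]
force: [-1.1, -0.1, -4.8]
opening: 0.0678
gripper_force: 28.0
```

Down from 0.247 toward contact near 0.184.

Call:
arm_command(deltas=[[[0,0,-0.7,0,0,0],[0,0,-1.2,0,0,0],[0,0,-1.2,0,0,0],[0,0,-1.2,0,0,0],[0,0,-0.8,0,0,0],[0,0,-0.5,0,0,0],[0,0,-0.2,0,0,0],[0,0,0,0,0,0],[0,0,0,0,0,0]]])

```text
t: 15.3
tool_pos: [0.6301, 0.2428, 0.1896]
orientation: [-3.109, 0.446, -0.001]
force: [-0.4, 0.2, -4.6]
opening: 0.068
gripper_force: 28.0
```

Call:
arm_command(deltas=[[[0,0,-0.1,0,0,0],[0,0,-0.1,0,0,0],[0,0,0,0,0,0]]])

```text
t: 15.55
tool_pos: [0.6301, 0.2428, 0.1876]
orientation: [-3.109, 0.446, -0.001]
force: [-0.2, -0.1, -4.0]
opening: 0.0675
gripper_force: 28.0
```

Call:
arm_command(deltas=[[[0,0,-0.1,0,0,0],[0,0,-0.1,0,0,0],[0,0,0,0,0,0]]])

```text
t: 15.8
tool_pos: [0.6298, 0.2427, 0.1849]
orientation: [3.11, -0.446, -0.0]
force: [-0.6, -0.5, -4.5]
opening: 0.0678
gripper_force: 28.0
```

Call:
arm_command(deltas=[[[0,0,-0.1,0,0,0],[0,0,0,0,0,0],[0,0,0,0,0,0]]])

```text
t: 16.05
tool_pos: [0.63, 0.2428, 0.1844]
orientation: [-3.11, 0.446, -0.001]
force: [-0.1, -0.1, -2.9]
opening: 0.0679
gripper_force: 28.0
```

Call:
arm_command(deltas=[[[0,0,-0.1,0,0,0],[0,0,0,0,0,0],[0,0,0,0,0,0]]])

```text
t: 16.3
tool_pos: [0.6303, 0.2429, 0.1843]
orientation: [-3.109, 0.446, -0.002]
force: [-0.7, 1.4, 3.4]
opening: 0.0676
gripper_force: 28.0
```

Call:
arm_command(deltas=[[[0,0,0,0,0,0],[0,0,0,0,0,0],[0,0,0,0,0,0],[0,0,0,0,0,0],[0,0,0,0,0,0],[0,0,0,0,0,0],[0,0,0,0,0,0]]], gripper=1)

```text
t: 16.88
tool_pos: [0.6298, 0.2427, 0.183]
orientation: [3.11, -0.446, -0.0]
force: [-0.2, 0.8, 0.6]
opening: 0.093
gripper_force: 0.0
```

Call:
arm_command(deltas=[[[0,0,0.5,0,0,0],[0,0,1.5,0,0,0],[0,0,2,0,0,0],[0,0,2,0,0,0],[0,0,2,0,0,0],[0,0,2,0,0,0],[0,0,2,0,0,0],[0,0,2,0,0,0],[0,0,0,0,0,0]]])

```text
t: 17.63
tool_pos: [0.6314, 0.2432, 0.3294]
orientation: [-3.106, 0.446, -0.011]
force: [0.2, -0.5, 1.4]
opening: 0.0931
gripper_force: 0.0
```

Call:
arm_command(deltas=[[[-0.5,-1.5,0,0,0,5],[-0.9,-2.5,0,0,0,5],[-1,-3,0,0,0,5],[-1,-3,0,0,0,5],[-1,-3,0,0,0,0],[-1,-3,0,0,0,0],[-1,-3,0,0,0,0],[-1,-3,0,0,0,0],[-1,-3,0,0,0,0],[-1,-3,0,0,0,0],[-1,-3,0,0,0,0],[-1,-3,0,0,0,0]]])

```text
t: 18.63
tool_pos: [0.515, -0.0985, 0.3228]
orientation: [-3.14, -0.1, 0.0]
force: [0.5, -0.5, -1.0]
opening: 0.0928
gripper_force: 0.0
```

Call:
arm_command(deltas=[[[-1,-3,0,0,0,0],[-1,-3,-1,0,0,0],[-1,-3,-1.5,0,0,0],[-1,-3,-1.5,0,0,0],[-1,-3,-1.5,0,0,0],[-1,-3,-1.5,0,0,0],[-1,-2,-1,0,0,0],[-0.3,-0.7,0,0,0,0],[0,0,0,0,0,0],[0,0,0,0,0,0]]])

```text
t: 19.47
tool_pos: [0.4432, -0.304, 0.2436]
orientation: [-3.14, -0.099, -0.001]
force: [0.8, 0.1, 0.8]
opening: 0.0931
gripper_force: 0.0
```

```bash
python3 - <<'E'
from h import *
s=monitor.read_state();print(s['tool_pos'],s['orientation'])
im=eyes.read_camera('wrist')
a=im[:,120:520];b=eyes.read_camera('top')[95:295,160:360]
cv2.imwrite('pics/w4.png',np.hstack([a,cv2.resize(b,(400,400))]))
E
```

```text
[ 0.44316829 -0.30399069  0.24361507] [-3.13981152e+00 -9.90513390e-02 -1.07456155e-03]
```

View pics/w4.png

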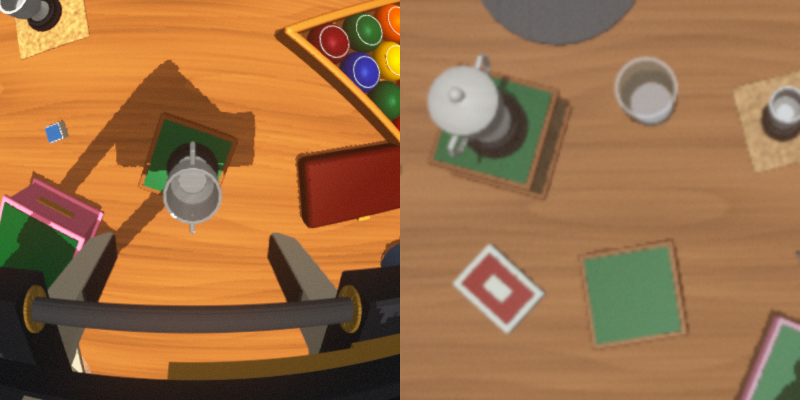

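Medium cup handles (192,150 / 192,228) are aligned with the tool, and the cup is centred between the fingers. The large cup is well placed on the high plinth.

Call:
arm_command(deltas=[[[0.2,-0.1,-1,0,0,0],[0,0,-2,0,0,0],[0,0,-2,0,0,0],[0,0,-2,0,0,0],[0,0,-2,0,0,0],[0,0,-1.8,0,0,0],[0,0,-1.2,0,0,0],[0,0,-0.8,0,0,0],[0,0,-0.3,0,0,0],[0,0,0,0,0,0],[0,0,0,0,0,0],[0,0,0,0,0,0]]])

```text
t: 20.57
tool_pos: [0.4457, -0.3058, 0.1135]
orientation: [3.139, 0.1, 0.003]
force: [-0.4, 0.1, 0.7]
opening: 0.093
gripper_force: 0.0
```

Call:
arm_command(deltas=[[[0,0,0,0,0,0],[0,0,0,0,0,0],[0,0,0,0,0,0],[0,0,0,0,0,0],[0,0,0,0,0,0],[0,0,0,0,0,0],[0,0,0,0,0,0],[0,0,0,0,0,0],[0,0,0,0,0,0],[0,0,0,0,0,0]]], gripper=-1, squeeze=22)

```text
t: 21.4
tool_pos: [0.4449, -0.3051, 0.1121]
orientation: [-3.14, -0.1, 0.0]
force: [-0.9, 1.9, 1.3]
opening: 0.0514
gripper_force: 22.0
```

Call:
arm_command(deltas=[[[0,0,0.3,0,0,0],[0,0,1,0,0,0],[0,0,1.5,0,0,0],[0,0,2,0,0,0],[0,0,2,0,0,0],[0,0,2,0,0,0],[0,0,1.5,0,0,0],[0,0,0.7,0,0,0],[0,0,0,0,0,0],[0,0,0,0,0,0]]])

```text
t: 22.23
tool_pos: [0.4448, -0.3053, 0.222]
orientation: [3.14, 0.1, 0.0]
force: [0.2, 0.2, -3.9]
opening: 0.0512
gripper_force: 22.0
```

Call:
arm_command(deltas=[[[0,0.7,0,0,0,0],[0,1.5,0,0,0,0],[0,2.2,0,0,0,0],[0,2.5,0,0,0,0],[0,2.5,0,0,0,0],[0,2.5,0,0,0,0],[-0.2,2.5,0,0,0,0],[-0.2,2.5,0,0,0,0],[0,2.5,0,0,0,0],[0,2.5,0,0,0,0],[0,2.5,0,0,0,0],[0,2.5,0,0,0,0]]])

```text
t: 23.23
tool_pos: [0.4396, -0.0339, 0.221]
orientation: [-3.139, -0.101, 0.003]
force: [0.4, 0.2, -4.3]
opening: 0.051
gripper_force: 22.0
```

Call:
arm_command(deltas=[[[0,2.5,0,0,0,0],[0,2.5,0,0,0,0],[0,2.5,0,0,0,0],[0,2.2,0,0,0,0],[0,1.7,0,0,0,0],[0,1.2,0,0,0,0],[0,0.5,0,0,0,0],[0,0,0,0,0,0],[0,0,0,0,0,0],[0,0,0,0,0,0]]])

```text
t: 24.07
tool_pos: [0.4406, 0.0942, 0.2219]
orientation: [3.14, 0.1, -0.001]
force: [0.5, -0.3, -3.6]
opening: 0.0513
gripper_force: 22.0
```

Call:
arm_command(deltas=[[[0,-0.2,-0.7,0,0,0],[0,-0.2,-1.3,0,0,0],[0,0,-1.5,0,0,0],[0,0,-1.5,0,0,0],[0,0,-1.2,0,0,0],[0,0,-0.8,0,0,0],[0,0,-0.5,0,0,0],[0,0,0,0,0,0],[0,0,0,0,0,0],[0,0,0,0,0,0]]])

```text
t: 24.9
tool_pos: [0.4415, 0.0908, 0.148]
orientation: [-3.14, -0.1, -0.002]
force: [0.6, -0.4, -2.4]
opening: 0.0514
gripper_force: 22.0
```

Call:
arm_command(deltas=[[[0,0,-0.1,0,0,0],[0,0,-0.1,0,0,0],[0,0,0,0,0,0]]])

```text
t: 25.15
tool_pos: [0.441, 0.0908, 0.1454]
orientation: [-3.14, -0.1, -0.001]
force: [0.3, 0.3, -2.9]
opening: 0.0511
gripper_force: 22.0
```

Call:
arm_command(deltas=[[[0,0,-0.1,0,0,0],[0,0,-0.1,0,0,0],[0,0,0,0,0,0]]])

```text
t: 25.4
tool_pos: [0.4407, 0.0907, 0.1429]
orientation: [3.14, 0.1, -0.0]
force: [0.2, 0.7, -4.0]
opening: 0.0511
gripper_force: 22.0
```

Call:
arm_command(deltas=[[[0,0,-0.1,0,0,0],[0,0,0,0,0,0],[0,0,0,0,0,0]]])

```text
t: 25.65
tool_pos: [0.4409, 0.0907, 0.1422]
orientation: [-3.14, -0.1, -0.0]
force: [-0.7, 0.1, -2.2]
opening: 0.0512
gripper_force: 22.0
```

Call:
arm_command(deltas=[[[0,0,-0.1,0,0,0],[0,0,0,0,0,0],[0,0,0,0,0,0]]])

```text
t: 25.9
tool_pos: [0.4415, 0.0909, 0.1421]
orientation: [-3.14, -0.1, -0.002]
force: [-0.6, 0.6, 5.2]
opening: 0.0511
gripper_force: 22.0
```

Call:
arm_command(deltas=[[[0,0,0,0,0,0],[0,0,0,0,0,0],[0,0,0,0,0,0],[0,0,0,0,0,0],[0,0,0,0,0,0],[0,0,0,0,0,0],[0,0,0,0,0,0],[0,0,0,0,0,0]]], gripper=1)

```text
t: 26.57
tool_pos: [0.4408, 0.0907, 0.1411]
orientation: [3.14, 0.1, -0.0]
force: [0.5, 0.5, 0.0]
opening: 0.0929
gripper_force: 0.0
```

Call:
arm_command(deltas=[[[0,0,0.5,0,0,0],[0,0,1.5,0,0,0],[0,0,2,0,0,0],[0,0,2,0,0,0],[0,0,2,0,0,0],[0,0,2,0,0,0],[0,0,2,0,0,0],[0,0,1,0,0,0],[0,0,0,0,0,0]]])

```text
t: 27.32
tool_pos: [0.4422, 0.0908, 0.2742]
orientation: [-3.14, -0.1, -0.008]
force: [0.4, -0.5, -0.5]
opening: 0.093
gripper_force: 0.0
```

Call:
arm_command(deltas=[[[0.8,-0.8,0,0,0,0],[2,-1.7,0,0,0,0],[2.3,-2,0,0,0,0],[2.3,-2,0,0,0,0],[2.3,-2,0,0,0,0],[2.3,-2,0,0,0,0],[2.3,-2,0,0,0,0],[2.3,-2,0,0,0,0],[2,-1.7,0,0,0,0],[1.5,-1.2,-1,0,0,0],[1,-0.8,-2,0,0,0],[0,0,-2,0,0,0]]])

```text
t: 28.32
tool_pos: [0.653, -0.0942, 0.2181]
orientation: [3.14, 0.097, -0.002]
force: [0.3, 0.7, -0.3]
opening: 0.0928
gripper_force: 0.0
```

Call:
arm_command(deltas=[[[0,0,-1,0,0,0],[0,0,0,0,0,0],[0,0,0,0,0,0]]])

```text
t: 28.57
tool_pos: [0.6508, -0.0912, 0.2095]
orientation: [-3.139, -0.1, 0.005]
force: [-0.0, 0.6, 0.9]
opening: 0.0931
gripper_force: 0.0
```

```bash
python3 - <<'E'
from h import *
s=monitor.read_state();print(s['tool_pos'],s['orientation'])
im=eyes.read_camera('wrist')
a=im[:,120:520];b=eyes.read_camera('side')[60:310,140:390]
cv2.imwrite('pics/w5.png',np.hstack([a,cv2.resize(b,(400,400))]))
E
```

```text
[ 0.65084864 -0.09122402  0.20948369] [-3.13915653 -0.10039336  0.0048975 ]
```

View pics/w5.png

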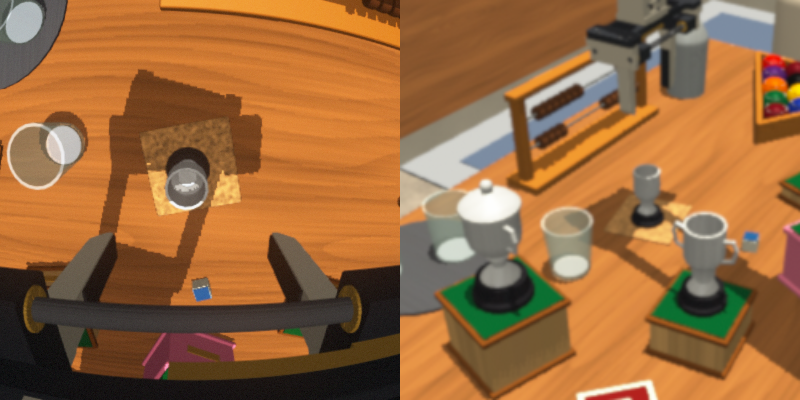

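Large and medium stand centred on their plinths, and the small cup (187,187) is between the fingers. Grasping.

Call:
arm_command(deltas=[[[0.3,0,-1,0,0,0],[0,0,-2,0,0,0],[0,0,-2.3,0,0,0],[0,0,-2.3,0,0,0],[0,0,-2.3,0,0,0],[0,0,-1.8,0,0,0],[0,0,-1.2,0,0,0],[0,0,-0.8,0,0,0],[0,0,-0.4,0,0,0],[0,0,0,0,0,0],[0,0,0,0,0,0],[0,0,0,0,0,0]]])

```text
t: 29.67
tool_pos: [0.656, -0.0915, 0.0718]
orientation: [3.139, 0.1, 0.004]
force: [-0.2, 0.4, -1.1]
opening: 0.0931
gripper_force: 0.0
```

Call:
arm_command(deltas=[[[0,0,0,0,0,0],[0,0,0,0,0,0],[0,0,0,0,0,0],[0,0,0,0,0,0],[0,0,0,0,0,0],[0,0,0,0,0,0],[0,0,0,0,0,0],[0,0,0,0,0,0],[0,0,0,0,0,0],[0,0,0,0,0,0]]], gripper=-1, squeeze=15)

```text
t: 30.5
tool_pos: [0.6549, -0.0909, 0.0703]
orientation: [-3.14, -0.101, -0.0]
force: [-0.2, 2.1, 1.5]
opening: 0.041
gripper_force: 15.0
```

Call:
arm_command(deltas=[[[0,0,0.3,0,0,0],[0,0,1,0,0,0],[0,0,1.5,0,0,0],[0,0,2,0,0,0],[0,0,2,0,0,0],[0,0,2,0,0,0],[0,0,1.5,0,0,0],[0,0,0.7,0,0,0],[0,0,0,0,0,0],[0,0,0,0,0,0]]])

```text
t: 31.33
tool_pos: [0.6548, -0.0914, 0.1801]
orientation: [3.14, 0.1, 0.0]
force: [-0.2, -0.1, -2.9]
opening: 0.0411
gripper_force: 15.0
```

```bash
python3 - <<'E'
from h import *
im=eyes.read_camera('top');h=cv2.cvtColor(im,cv2.COLOR_BGR2HSV)
m=cv2.inRange(h,(50,60,30),(90,255,255));m[:,:400]=0;m[:200]=0;m[275:]=0;m[:,490:]=0
c=max(cv2.findContours(m,0,1)[0],key=cv2.contourArea);r=cv2.minAreaRect(c);print(r,cv2.contourArea(c))
print(ray('top',*r[0],.035))
c=cv2.resize(im[195:275,400:500],(800,600),interpolation=cv2.INTER_CUBIC)[:, :800]
cv2.imwrite('pics/t6.png',c)
E
```

```text
((443.1470642089844, 235.9117889404297), (36.1378059387207, 36.1378059387207), 14.03624439239502) 1235.5
[ 0.45039293 -0.29700732]
```

View pics/t6.png

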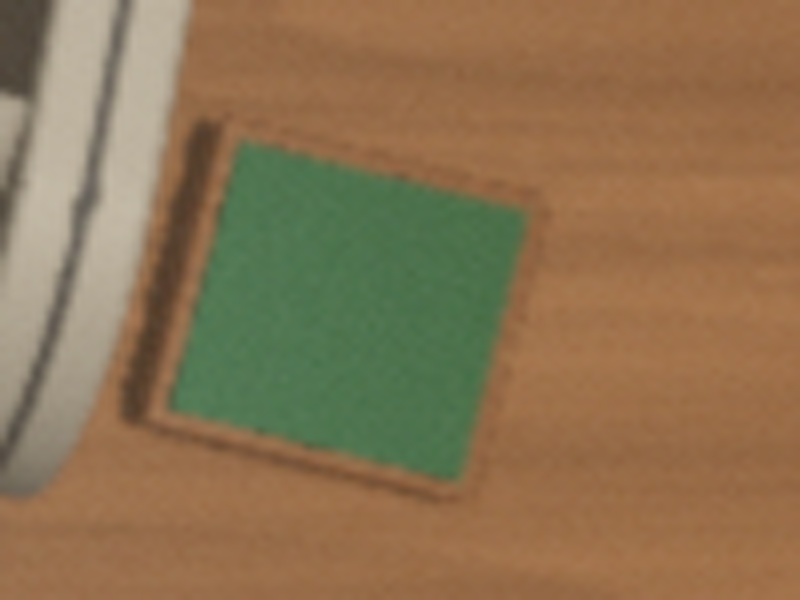

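The baize's green mask puts the low plinth's centre at pixel (443,236), which is (0.450, -0.298).

Call:
arm_command(deltas=[[[-0.5,-0.5,0,0,0,0],[-1.2,-1.2,0,0,0,0],[-1.8,-1.8,0,0,0,0],[-2,-2,0,0,0,0],[-2,-2,0,0,0,0],[-2,-2,0,0,0,0],[-2,-2,0,0,0,0],[-2,-2,0,0,0,0],[-2,-2,0,0,0,0],[-2,-2,0,0,0,0],[-1.6,-1.6,0,0,0,0],[-1,-1,0,0,0,0]]])

```text
t: 32.38
tool_pos: [0.451, -0.2936, 0.1787]
orientation: [-3.139, -0.098, 0.004]
force: [-0.6, -0.7, -2.3]
opening: 0.0412
gripper_force: 15.0
```

Call:
arm_command(deltas=[[[-0.4,-0.5,0,0,0,0],[0,0,0,0,0,0],[0,0,-0.7,0,0,0],[0,0,-1.3,0,0,0],[0,0,-1.5,0,0,0],[0,0,-1.3,0,0,0],[0,0,-1,0,0,0],[0,0,-0.8,0,0,0],[0,0,-0.4,0,0,0],[0,0,0,0,0,0],[0,0,0,0,0,0],[0,0,0,0,0,0]]])

```text
t: 33.38
tool_pos: [0.4504, -0.2977, 0.111]
orientation: [3.139, 0.1, 0.002]
force: [-0.2, 0.3, -2.9]
opening: 0.0413
gripper_force: 15.0
```

Call:
arm_command(deltas=[[[0,0,-0.2,0,0,0],[0,0,-0.2,0,0,0],[0,0,-0.2,0,0,0],[0,0,-0.1,0,0,0],[0,0,0,0,0,0]]])

```text
t: 33.8
tool_pos: [0.4496, -0.2971, 0.1028]
orientation: [-3.14, -0.1, 0.001]
force: [0.6, 0.1, -2.7]
opening: 0.041
gripper_force: 15.0
```

Call:
arm_command(deltas=[[[0,0,-0.1,0,0,0],[0,0,0,0,0,0],[0,0,0,0,0,0]]])

```text
t: 34.05
tool_pos: [0.4498, -0.2973, 0.1021]
orientation: [-3.14, -0.1, 0.0]
force: [-0.5, -0.3, -2.4]
opening: 0.0408
gripper_force: 15.0
```

Call:
arm_command(deltas=[[[0,0,-0.1,0,0,0],[0,0,0,0,0,0],[0,0,0,0,0,0]]])

```text
t: 34.3
tool_pos: [0.45, -0.2974, 0.1013]
orientation: [3.14, 0.1, 0.0]
force: [0.5, 0.7, -2.4]
opening: 0.041
gripper_force: 15.0
```

Call:
arm_command(deltas=[[[0,0,-0.1,0,0,0],[0,0,0,0,0,0],[0,0,0,0,0,0]]])

```text
t: 34.55
tool_pos: [0.4505, -0.2974, 0.1011]
orientation: [3.139, 0.101, 0.002]
force: [-0.4, 2.5, 5.8]
opening: 0.0413
gripper_force: 15.0
```

Contact; release and retreat.

Call:
arm_command(deltas=[[[0,0,0,0,0,0],[0,0,0,0,0,0],[0,0,0,0,0,0],[0,0,0,0,0,0],[0,0,0,0,0,0],[0,0,0,0,0,0],[0,0,0,0,0,0],[0,0,0,0,0,0]]], gripper=1)

```text
t: 35.22
tool_pos: [0.4499, -0.2973, 0.1001]
orientation: [3.14, 0.1, -0.0]
force: [0.1, 0.5, 1.1]
opening: 0.0899
gripper_force: 0.0
```

Call:
arm_command(deltas=[[[0,0,0.5,0,0,0],[0,0,1.5,0,0,0],[0,0,2,0,0,0],[0,0,2,0,0,0],[0,0,2,0,0,0],[0,0,2,0,0,0],[0,0,2,0,0,0],[0,-2,1,0,0,0],[0,-3,0,0,0,0],[0,-3,0,0,0,0],[0,-3,0,0,0,0],[0,0,0,0,0,0]]])

```text
t: 36.22
tool_pos: [0.4488, -0.4117, 0.23]
orientation: [3.138, 0.096, -0.001]
force: [0.2, 0.1, 0.6]
opening: 0.0931
gripper_force: 0.0
```

```bash
python3 - <<'E'
from h import *
a=eyes.read_camera('top')[95:295,160:500];b=eyes.read_camera('side')[60:310,140:480]
cv2.imwrite('pics/f.png',np.vstack([cv2.resize(a,(544,320)),cv2.resize(b,(380,280)).copy() if 0 else np.hstack([cv2.resize(b,(381,280)),np.zeros((280,163,3),np.uint8)])]))
E
```

```text
(no output)
```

View pics/f.png

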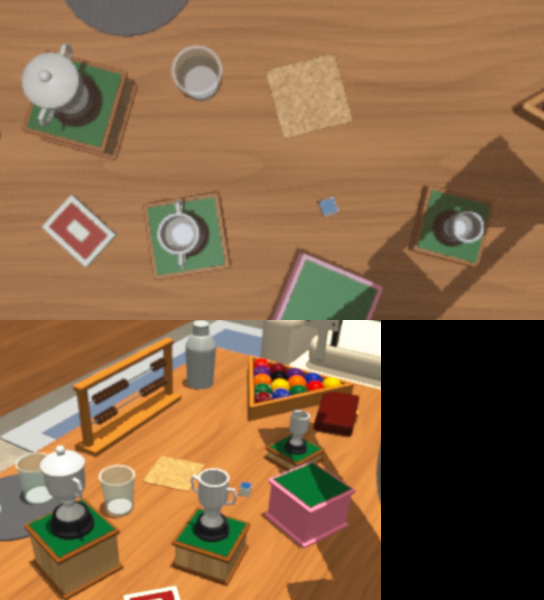

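All three cups stand upright and centred on the right plinths, and the tumbler, chalk and cards have not moved. Handing in.

```bash
python3 -c "
from plant import ticket;print(ticket.close_job())"
```

```text
the job is handed in; nothing more can be done
None
```

The cups are swapped and the job is handed in: in the last pictures biggest on high, middle-sized on middle and smallest on low all stand upright and centred, with the tumbler, chalk and cards unmoved; no verdict came back from the judging.

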